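# Queue clay feet for glazing

## Robot

A 6-joint arm with a two-finger parallel gripper is mounted at the origin on the work surface. World frame = base frame: x ahead of the robot, y to its left, z up, the work surface at z = 0. Lengths are in m, angles in degrees, forces in N, time in s.
With the tool pointing down it reaches from about 0.375 to 0.9 m from the base axis. Payload 3.1 kg.
Tool frame: the origin (TCP) lies between the finger pads; the fingertips stand 11 mm ahead of it and the grasp point (between the pads) lies 8 mm behind it; z points along the fingers, y is the direction in which the jaws open and shut (so a half turn about z gives the same grasp; the last joint's range is limited). The gripper opens to 87 mm and grips with 3 to 60 N. Pads are 19 mm wide; open, the fingers measure 117 mm over their backs; the gripper's body (75 mm by 190 mm) begins 51 mm behind the grasp point.
Start: joints at [-77.321, 30.224, 82.088, -0, 67.689, -10.227], TCP at [0.243, -0.576, 0.234] pointing down, gripper open.
Joint ranges: [-176.69, 176.69], [-43.24, 126.21], [12.49, 139.97], [-82, 262], [0, 151.66], [-163.58, 163.58]. Speed limits (degrees/s): [159.86, 159.86, 180, 180, 180, 180].

## Interface

Orientations are given as a 3x3 rotation matrix whose columns are the frame's x, y, z axes.
In Python, from rig import bot, vision gives the robot as it stands. The module is installed in compiled form; this text tells all that it offers.
- The arm moves only by the tool jog_arm, never from a script. Its argument "rows" is a list of rows, each an object with "dp": the shift along the tool's x, y, z in mm, a list of three; "turn": the turn, a rotation vector about the tool's x, y, z in degrees, a list of three; "grip": the opening, from 0 (shut) to 1 (fully open). A call has 1 to 10 rows; each row is the pose to reach, as a shift and turn from the pose commanded when the call began, along the tool's axes at that moment; what a row does not reach only later rows make up. A row lasts 1/10 s, in which the tool goes at most 50 mm and 8.59 degrees, less where a joint would pass 70% of its speed; a pose out of reach is approached as far as the arm can. A call with a gripper value outside its range is refused whole. The fingers move at their own pace and stop on an object; the grip force is fixed at half the most. Time passes only in rows, so rows that repeat a pose let the fingers close. It gives the time, the measured TCP pose, the force and the opening at its end, in the units of the state.
- bot.read_state(): the state, without advancing time (a new reading comes with each control period).
- vision.capture(name): name is "side" or "top"; returns (picture, depth): 480x640x3 uint8, red, green, blue; 480x640 float32, m along the optical axis (not along the pixel's ray), 0 where there is no reading.
- vision.camera_info(name): a dict with "vertical_fov" (degrees; the focal length in pixels is half the picture's height over the tangent of half this angle, whatever the lens; pixels are square), "cx", "cy" (the principal point, pixels), "position" and "rotation" of the camera in the world. Camera axes: x right, y down, z forward; pixel columns grow to the right and rows downward; lengths in m; the calibration is good to about 2 mm. A picture is of the moment at which its call begins. camera_info takes no time and is no camera call.
- bot.hand_in(): hands the job in, once; it reports no verdict.
The state is a dict: "time_s": time; "joint_positions": joint angles; "qvel": joint speeds; "tau": joint torques, N m; "position": TCP position; "tcp_rot": TCP orientation; "force": force on the tool from outside, world axes, zero at the start; "moment": the same for the moment, N m; "opening": opening from 0.0 (shut) to 1.0 (fully open).
Only numpy, scipy, OpenCV 4.12 (cv2) and the standard library are available. Lean on these libraries where they do the work, as an engineer would, in place of code of your own. Each camera call takes 0.05 s, during which the arm holds its last target.

## Task

Queue the three little round clay feet for glazing, light to dark: with the fingertips, gently push the white one, then the terracotta one, then the dark one along the board and fully through the narrow gate into the lane, so that they stand in a row with the white one deepest. Only push them, never lift or squeeze them, and leave the two square clay tabs and everything else on the table alone.

Things in the scene. Friction and masses are not known exactly. Their poses are not given: they have to be found in the camera images.
- board: fixed flat plywood board, 340 x 260 x 10 mm: apron at -x, lane at +x. Its floor is 10 mm above the table. Origin: centre of underside; +x runs along the lane from apron through gate to end stop. All walls (rim, wings, gateposts, lane) rise only 8 mm above its floor, below the 20 mm tall feet: tips 20 to 28 mm above the table clear every wall and still push a foot.
- gate (a point): on the board's floor, midway between the dark gateposts, at the gate's exit face (board x 30 mm, z 10 mm); board's axes. Gate 38 mm wide, 10 mm deep (x -10 to 0 here). Two straight wings, 6 mm thick at 45 degrees, funnel into it from about x -47, y +-62 mm. Behind it the lane: 40 mm wide, 112 mm long, straight.
- lane_stop (a point): point on the lane's floor at the middle of the inner face of the end stop, 112 mm beyond gate along the board's x.
- white_foot: white fired-clay pot foot: a plain upright disc, 30 mm across and 20 mm tall, about 30 g (20 to 42 g), loose on the board's apron. Origin: centre of its underside, z along its axis.
- terracotta_foot: terracotta (orange-brown) fired-clay pot foot: a plain upright disc, 30 mm across and 20 mm tall, about 30 g (20 to 42 g), loose on the board's apron. Origin: centre of its underside, z along its axis.
- dark_foot: dark, nearly black fired-clay pot foot: a plain upright disc, 30 mm across and 20 mm tall, about 30 g (20 to 42 g), loose on the board's apron. Origin: centre of its underside, z along its axis.
- apron_tab: square beige clay tab, 28 x 28 x 10 mm, loose in a back corner of the apron; to be left alone. Origin: centre of underside.
- deck_tab: beige clay tab, 30 x 26 x 10 mm, loose on the board beside the lane; to be left alone. Origin: centre of underside.
- sponge: round yellow sponge, 86 mm across, 42 mm tall, on the table right of the board; bystander. Origin: centre of underside.
- soap_dish: beige rectangular clay soap dish, 85 x 140 x 20 mm, on the table left of the board; bystander. Origin: centre of underside.
- slip_jar: terracotta-coloured jar with white cap, 66 mm across, 85 mm tall, on the table; bystander. Origin: centre of underside.
- model_tool: wooden modelling tool, about 220 mm long and 10 mm thick, lying on the table right of the board; bystander. Origin: under the middle of its handle, x along it.
- trim_knife: knife with wooden handle, about 205 mm long and 14 mm thick, lying on the table left of the board; bystander. Origin: under where the blade meets the handle, x along the blade.

How it is judged (in metres and radians):
On the way, in this order (a step that is already met when the one before it is completed fails the run):
1. the white foot is fully through the gate, in the lane (x of white_foot in the frame of gate between 0.013 and 0.1 m and y of white_foot in the frame of gate between -0.01 and 0.01 m), for 0.2 s.
2. the terracotta foot is fully through the gate, in the lane (x of terracotta_foot in the frame of gate between 0.013 and 0.1 m and y of terracotta_foot in the frame of gate between -0.01 and 0.01 m), for 0.2 s.
3. the dark foot is fully through the gate, in the lane (x of dark_foot in the frame of gate between 0.013 and 0.1 m and y of dark_foot in the frame of gate between -0.01 and 0.01 m), for 0.2 s.
At the end, for the whole second after the job is handed in: All three feet stand upright (within 0.15 rad), flat on the lane's floor and at rest, each wholly past the gate's exit face (to 2 mm) and within 10 mm of the lane's centre line, in the order white (nearest the end stop), terracotta, dark (nearest the gate) (all of step 1 and all of step 2 and all of step 3 and angle between each of white_foot, terracotta_foot, dark_foot's own z axis and vertical below 0.15 rad and height (world z) of each of white_foot, terracotta_foot, dark_foot below 0.013 m and linear speed of each of white_foot, terracotta_foot, dark_foot below 0.01 m/s and x of white_foot in the frame of gate above 0.062 m and x of terracotta_foot in the frame of gate between 0.036 and 0.077 m and x of dark_foot in the frame of gate below 0.05 m); the robot touches nothing.
It fails at once if a foot is lifted more than 7 mm off the board (height (world z) of any of white_foot, terracotta_foot, dark_foot above 0.017 m).
It fails at once if a foot is squeezed or pressed by the fingers with more than 15 N (contact force between any of white_foot, terracotta_foot, dark_foot and the fingers above 15 N).
It fails at once if a square clay tab is moved more than 15 mm (distance of any of apron_tab, deck_tab from where it was at the start of the episode above 0.015 m).
It fails at once if the sponge, soap dish, jar, modelling tool or knife is moved more than 15 mm (distance of any of sponge, soap_dish, slip_jar, model_tool, trim_knife from where it was at the start of the episode above 0.015 m).
It also fails if it takes over 64 s, if anything falls off the work surface, if the arm or the gripper's body presses on something with over 40 N, if the wrist force passes 120 N, or if a joint passes its speed limit or range.

## Working session

There is one attempt and no reset: what is moved stays moved. The work goes in short steps, Python scripts to look and compute and a tool call to move; the robot and the scene stay as the last step left them, time stands still between calls to the robot, and variables do not carry over. Pictures are saved under pics/ and viewed, and the job is handed in when it is done.

Besides the shell and the picture viewer there is one more tool, called after "Request:" in YAML: its name, and indented under it one key for each argument. jog_arm: Moves the arm, as the interface text tells. Its arguments: {"type":"object","properties":{"rows":{"type":"array"}},"required":["rows"]}

```bash
mkdir -p pics; python3 - <<'E'
from rig import bot, vision
import cv2, numpy as np
for n in ("top","side"):
    p,d=vision.capture(n); cv2.imwrite(f"pics/{n}0.png",p[:,:,::-1]); np.save(f"{n}0.npy",d)
    print(n,vision.camera_info(n))
s=bot.read_state(); print(s)
E
```

```text
top {'vertical_fov': 56.320187798096356, 'cx': 322.0916214915086, 'cy': 239.39102849216582, 'position': array([0.35090273, 0.00174508, 0.93343818]), 'rotation': array([[-0.03065106, -0.97663974,  0.21268598],
       [-0.99951247,  0.02868295, -0.01233372],
       [ 0.00594514, -0.21296033, -0.97704276]])}
side {'vertical_fov': 49.49478649903406, 'cx': 328.29611517383177, 'cy': 234.09914206147803, 'position': array([ 0.47287535, -1.13457434,  0.66602955]), 'rotation': array([[ 0.99729842, -0.03755793,  0.06312891],
       [-0.07342225, -0.483433  ,  0.8722968 ],
       [-0.00224306, -0.87457529, -0.48488456]])}
{'time_s': 0.1, 'joint_positions': array([-7.73193641e+01,  3.02749290e+01,  8.21478690e+01, -8.02243101e-04,
        6.76897258e+01, -1.02276574e+01]), 'qvel': array([ 0.03479597, -0.00117844, -0.15259821,  0.00051698, -0.02262138,
        0.02412578]), 'tau': array([-2.29868619e-04, -4.40985274e+01, -1.77151126e+01,  6.35863189e-02,
        5.34453092e-02, -6.21882032e-05]), 'position': array([ 0.24316526, -0.57507287,  0.23266217]), 'tcp_rot': array([[ 9.21127073e-01,  3.89261761e-01, -4.43748444e-04],
       [ 3.89261869e-01, -9.21125147e-01,  1.91316490e-03],
       [ 3.35974089e-04, -1.93500233e-03, -9.99998071e-01]]), 'force': array([-0.26725989, -0.7417399 , -0.34213457]), 'moment': array([0.0502259 , 0.02735929, 0.01927396]), 'opening': 1.0011367082426237}
```

View pics/top0.png

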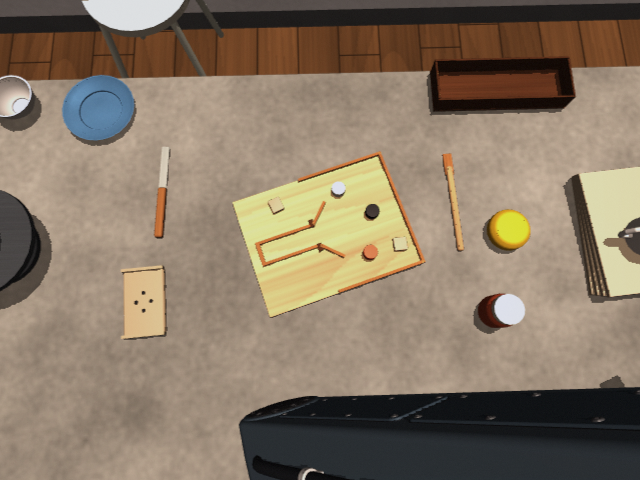

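View pics/side0.png

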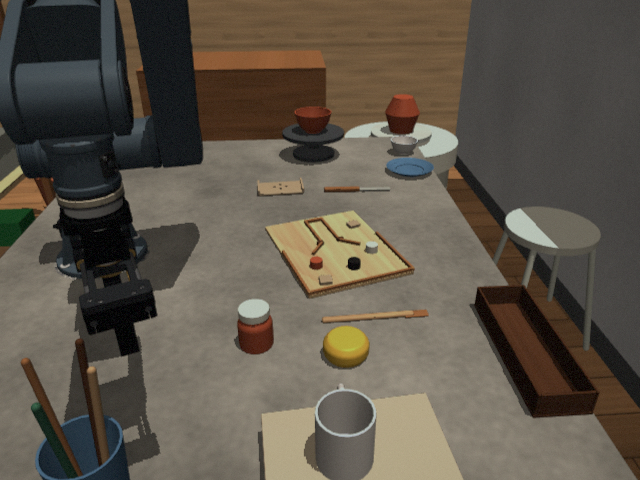

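The top view shows the board with its lane at the left (end stop near pixel (260,252)) and the gateposts near (313,223) and (320,246). The white foot is at (338,189), dark at (372,212), terracotta at (370,252), and the apron tab at (400,243). Next I'll measure these properly.

```bash
cat > h.py <<'E'
import numpy as np, cv2
from rig import bot, vision
def K(n):
    i=vision.camera_info(n); f=240/np.tan(np.radians(i['vertical_fov']/2))
    return f,i['cx'],i['cy'],np.array(i['position']),np.array(i['rotation'])
def ray(n,u,v,z):
    f,cx,cy,p,R=K(n); r=R@np.array([(u-cx)/f,(v-cy)/f,1.]); return p+r*(z-p[2])/r[2]
def proj(n,P):
    f,cx,cy,p,R=K(n); c=R.T@(np.asarray(P)-p); return np.array([cx+f*c[0]/c[2],cy+f*c[1]/c[2]])
E
python3 - <<'E'
from h import *
p=cv2.imread('pics/top0.png'); c=p[145:325,225:435]; cv2.imwrite('pics/crop0.png',cv2.resize(c,None,fx=3.6,fy=3.3 if 0 else 3.3,interpolation=cv2.INTER_CUBIC)[:600,:800])
hsv=cv2.cvtColor(p,cv2.COLOR_BGR2HSV)
# board mask corners
d=np.load('top0.npy')
for nm,(u,v) in dict(w=(338,188),d=(372,211),t=(370,252),tab=(400,243),deck=(276,205),board=(350,220),lane=(290,245)).items():
    f,cx,cy,pp,R=K('top'); z=d[v,u]; P=pp+R@np.array([(u-cx)/f*z,(v-cy)/f*z,z]); print(nm,P.round(4),hsv[v,u])
E
```

```text
w [ 0.6573 -0.0466  0.0315] [115  14 234]
d [ 0.6048 -0.1157  0.0316] [ 8 55 70]
t [ 0.518  -0.1069  0.0311] [ 11 156 219]
tab [ 0.5373 -0.1718  0.0199] [ 26  63 220]
deck [0.6261 0.0852 0.0236] [ 23  75 219]
board [ 0.5921 -0.0705  0.0111] [ 30  87 220]
lane [0.5419 0.0579 0.0097] [ 26  96 220]
```

View pics/crop0.png

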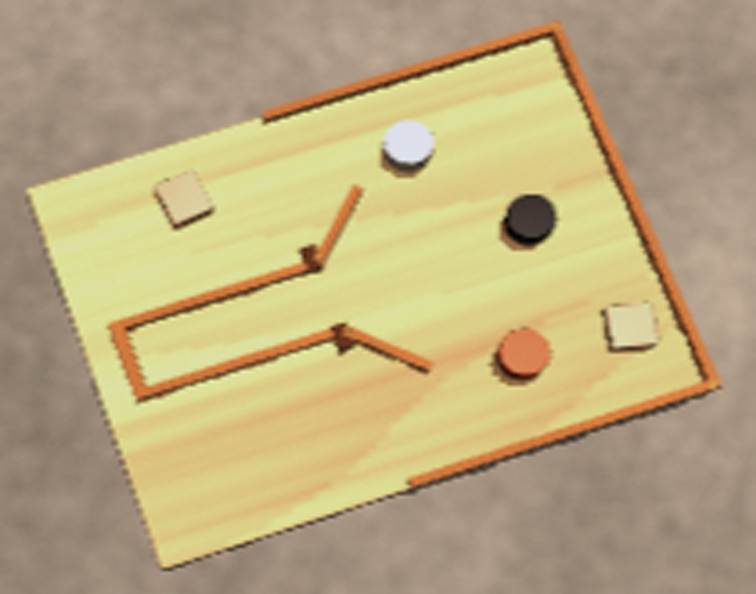

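```bash
cat >> h.py <<'E'
from scipy.optimize import least_squares
def b2w(b,x,y,z): # b=(x,y,th)
    c,s=np.cos(b[2]),np.sin(b[2]); return np.array([b[0]+c*x-s*y,b[1]+s*x+c*y,z])
def w2g(b,P): # world -> gate frame xy
    c,s=np.cos(b[2]),np.sin(b[2]); dx,dy=P[0]-b[0],P[1]-b[1]; return np.array([c*dx+s*dy-.03,-s*dx+c*dy])
RNG=dict(w=((90,0,170),(140,45,255)),t=((3,110,120),(14,230,255)),d=((0,0,0),(180,120,105)))
def feet(n,b,p=None,guess=None):
    "p BGR; returns world xy by template: silhouettes"
    out={}
    return out
E
python3 - <<'E'
from h import *
pts=[((557,25),(-170,-130,18)),((28,190),(170,-130,10)),((162,570),(170,130,10)),((718,385),(-170,130,18)),
((320,262),(30,-19,18)),((340,328),(30,19,18)),((128,328),(142,-20,14)),((145,385),(142,20,14))]
uv=np.array([(a/3.6+225-.36,b/3.3+145-.36) for (a,b),_ in pts]); B=np.array([q for _,q in pts])/1000
r=lambda b:np.concatenate([proj('top',b2w(b,*q))-m for q,m in zip(B,uv)])
s=least_squares(r,[.57,-.03,1.8],loss='soft_l1'); print(s.x,np.degrees(s.x[2]));print(r(s.x).reshape(-1,2).round(1))
b=s.x; np.save('b.npy',b)
for nm in('top','side'):
    im=cv2.imread(f'pics/{nm}0.png')
    o=[(-160,-20,320,0)]
    k=4
    if nm=='top': x0,y0,w,h=225,145,200,150+25
    else: x0,y0,w,h=255,200,165,100
    c=cv2.resize(im[y0:y0+h,x0:x0+w],None,fx=k,fy=k,interpolation=cv2.INTER_CUBIC)
    L=[((-170,-130,10),(170,-130,10)),((170,-130,10),(170,130,10)),((170,130,10),(-170,130,10)),((-170,130,10),(-170,-130,10)),((30,-20,18),(142,-20,18)),((30,20,18),(142,20,18)),((142,-20,18),(142,20,18)),((-17,-62,18),(20,-19,18)),((-17,62,18),(20,19,18))]
    for a,e in L:
        q=[tuple(((proj(nm,b2w(b,*(np.array(t)/1000)))-[x0,y0]+.5)*k).astype(int)) for t in(a,e)]
        cv2.line(c,tuple(map(int,q[0])),tuple(map(int,q[1])),(255,0,255),1)
    cv2.imwrite(f'pics/ov_{nm}.png',c)
E
```

```text
[ 0.5689388  -0.02103197  1.88061474] 107.75128748010334
[[ 1.  -1.4]
 [-0.3 -0.8]
 [ 0.1 -0.1]
 [ 1.5  0.2]
 [-2.8  2.8]
 [-2.4 -0.5]
 [-0.2  0.1]
 [ 1.   0.6]]
```

View pics/ov_top.png

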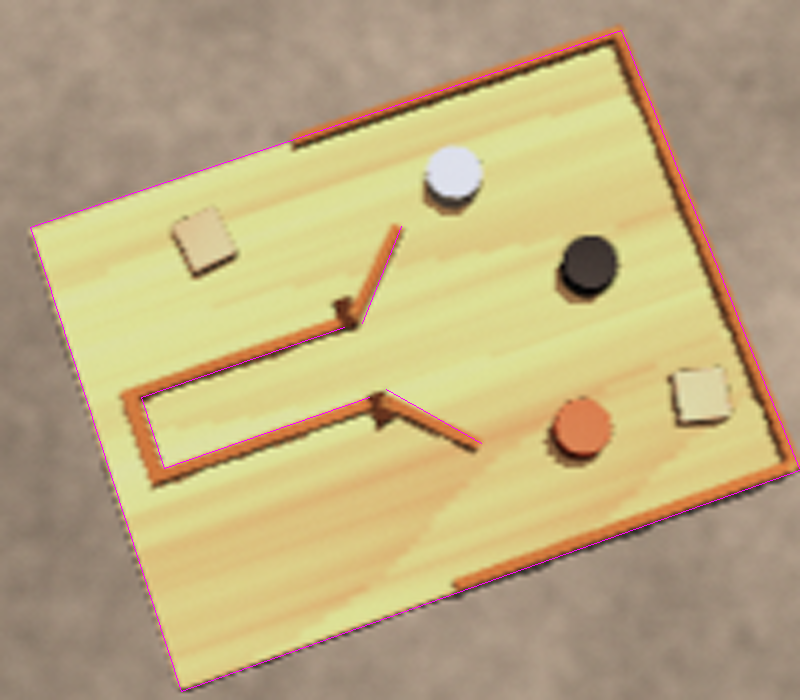

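View pics/ov_side.png

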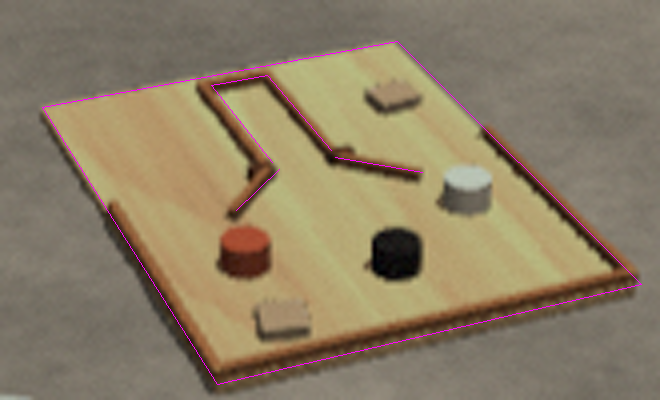

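```bash
cat >> h.py <<'E'
def locate(n,p,b,g0):
    """p BGR; refine foot xy by matching rendered two-part silhouette colour; g0 dict of world xy guesses"""
    hsv=cv2.cvtColor(p,cv2.COLOR_BGR2HSV); res={}
    k=6
    th=np.linspace(0,2*np.pi,60)
    for f,(lo,hi) in RNG.items():
        if f not in g0: continue
        uv=proj(n,[*g0[f],.03]).astype(int); x0,y0=uv-16
        m=cv2.inRange(hsv,lo,hi)[y0:y0+32,x0:x0+32]
        nn,lab,st,ce=cv2.connectedComponentsWithStats(m)
        if nn<2: continue
        # component nearest to centre weighted by area
        j=1+np.argmax(st[1:,4]); 
        c=ce[j]+[x0,y0]
        res[f]=(ray(n,c[0],c[1],.03)[:2],int(st[j,4]))
    return res
E
python3 - <<'E'
from h import *
b=np.load('b.npy'); p=cv2.imread('pics/top0.png')
g0=dict(w=(.657,-.047),d=(.605,-.116),t=(.518,-.107))
man=dict(w=(454,173),d=(590,264),t=(582,427),tab=(700,393),deck=(206,240))
for n,(u,v) in man.items():
    P=ray('top',u/4+225-.5,v/4+145-.5,.03 if len(n)==1 else .02); print(n,P[:2].round(4),'gate',w2g(b,P).round(4))
mans=dict(w=(467,177),d=(397,242),t=(246,240),tab=(284,314))
for n,(u,v) in mans.items():
    P=ray('side',u/4+255-.5,v/4+200-.5,.03 if len(n)==1 else .02); print('side',n,P[:2].round(4),'gate',w2g(b,P).round(4))
for n,(q,a) in locate('top',p,b,g0).items(): print(n,q.round(4),a,'gate',w2g(b,q).round(4), 'exp px',np.pi*15**2/(1.99**2))
for n,q in dict(gate=(30,0,10),stop=(142,0,10),wn=(-17,-62,18),wp=(-17,62,18)).items(): print(n,b2w(b,*(np.array(q)/1000)))
E
```

```text
w [ 0.6584 -0.0467] gate [-0.0817 -0.0773]
d [ 0.6064 -0.116 ] gate [-0.1318 -0.0067]
t [ 0.5198 -0.1072] gate [-0.097   0.0731]
tab [ 0.5378 -0.1708] gate [-0.1632  0.0753]
deck [0.6283 0.0856] gate [ 0.0534 -0.089 ]
side w [ 0.6565 -0.0469] gate [-0.0813 -0.0755]
side d [ 0.6053 -0.1181] gate [-0.1335 -0.005 ]
side t [ 0.5184 -0.1092] gate [-0.0985  0.075 ]
side tab [ 0.536  -0.1725] gate [-0.1642  0.0775]
w [ 0.6588 -0.0468] 129 gate [-0.0819 -0.0777] exp px 178.49507513893676
t [ 0.5198 -0.1075] 156 gate [-0.0974  0.0732] exp px 178.49507513893676
d [ 0.6057 -0.1156] 159 gate [-0.1313 -0.0062] exp px 178.49507513893676
gate [0.55979223 0.0075397  0.01      ]
stop [0.52564503 0.11420726 0.01      ]
wn [ 0.63316997 -0.01831967  0.018     ]
wp [ 0.51507374 -0.05612549  0.018     ]
```

```bash
cat >> h.py <<'E'
GH=None
def hd(R): return np.degrees(np.arctan2(R[1,0],R[0,0]))
def status():
    b=np.load('b.npy'); s=bot.read_state(); R=s['tcp_rot']; g=w2g(b,s['position'])*1e3
    h=(hd(R)-np.degrees(b[2])+180)%360-180
    tilt=np.degrees(np.arccos(-R[2,2]))
    print('t %.2f TCP gate (%.1f %.1f) z %.1f head %.1f tilt %.2f F %s open %.3f j6 %.0f'%(s['time_s'],*g,s['position'][2]*1e3,h,tilt,s['force'].round(1),s['opening'],s['joint_positions'][5]))
    return s,b,g,h
def plan(wps,D=None):
    """wps: list of (gx,gy,z,head) TCP (mm,deg, gate frame) or with D the foot centre ahead by D; prints rows relative to current measured pose"""
    s,b,g,h=status(); R=s['tcp_rot']
    for x,y,z,a in wps:
        if D: x-=D*np.cos(np.radians(a)); y-=D*np.sin(np.radians(a))
        P=b2w(b,x/1e3+.03,y/1e3,z/1e3)
        dp=R.T@(P-s['position'])*1e3
        A=a+np.degrees(b[2]); A=np.radians(A)
        Rt=np.array([[np.cos(A),np.sin(A),0],[np.sin(A),-np.cos(A),0],[0,0,-1.]])
        rv=np.degrees(cv2.Rodrigues(R.T@Rt)[0].ravel())
        print('dp',dp.round(1),'turn',rv.round(1))
E
python3 - <<'E'
from h import *
plan([(-82,-77,100,77)],D=30)
E
```

```text
t 0.10 TCP gate (-458.3 479.2) z 232.7 head -84.8 tilt 0.11 F [-0.3 -0.7 -0.3] open 1.001 j6 -10
dp [ 616.2 -315.2  133.5] turn [   0.    -0.2 -161.8]
```

Request:
jog_arm:
  rows:
    - {"dp":[616,-315,60],"turn":[0,0,-90],"grip":0.23}
    - {"dp":[616,-315,60],"turn":[0,0,-90],"grip":0.23}
    - {"dp":[616,-315,60],"turn":[0,0,-90],"grip":0.23}
    - {"dp":[616,-315,60],"turn":[0,0,-90],"grip":0.23}
    - {"dp":[616,-315,60],"turn":[0,0,-90],"grip":0.23}
    - {"dp":[616,-315,60],"turn":[0,0,-90],"grip":0.23}
    - {"dp":[616,-315,60],"turn":[0,0,-90],"grip":0.23}
    - {"dp":[616,-315,60],"turn":[0,0,-90],"grip":0.23}
    - {"dp":[616,-315,60],"turn":[0,0,-90],"grip":0.23}
    - {"dp":[616,-315,60],"turn":[0,0,-90],"grip":0.23}

```text
time_s: 1.1
position: [0.5644, -0.1922, 0.1898]
tcp_rot: [[-0.329, 0.944, -0.001], [0.944, 0.329, 0.0], [0.001, -0.001, -1.0]]
force: [0.3, -0.5, 0.2]
opening: 0.252
```

```bash
python3 - <<'E'
from h import *
plan([(-82,-77,100,77)],D=30)
E
```

```text
t 1.10 TCP gate (-191.6 56.5) z 189.8 head 1.5 tilt 0.04 F [ 0.3 -0.5  0.2] open 0.252 j6 -49
dp [ 98.7 165.4  89.8] turn [ -0.   -0.  -75.5]
```

Request:
jog_arm:
  rows:
    - {"dp":[99,165,90],"turn":[0,0,-75],"grip":0.23}
    - {"dp":[99,165,90],"turn":[0,0,-75],"grip":0.23}
    - {"dp":[99,165,90],"turn":[0,0,-75],"grip":0.23}
    - {"dp":[99,165,90],"turn":[0,0,-75],"grip":0.23}
    - {"dp":[99,165,90],"turn":[0,0,-75],"grip":0.23}
    - {"dp":[99,165,90],"turn":[0,0,-75],"grip":0.23}
    - {"dp":[99,165,90],"turn":[0,0,-75],"grip":0.23}
    - {"dp":[99,165,90],"turn":[0,0,-75],"grip":0.23}
    - {"dp":[99,165,90],"turn":[0,0,-75],"grip":0.23}
    - {"dp":[99,165,90],"turn":[0,0,-75],"grip":0.23}

```text
time_s: 2.1
position: [0.6873, -0.047, 0.0997]
tcp_rot: [[-0.998, -0.067, -0.001], [-0.067, 0.998, 0.0], [0.001, 0.0, -1.0]]
force: [-1.0, 0.2, 0.4]
opening: 0.227
```

```bash
python3 - <<'E'
from h import *
plan([(-82,-77,70,77),(-82,-77,34.5,77)],D=30)
for n in ('top','side'):
    p,d=vision.capture(n); cv2.imwrite(f'pics/{n}1.png',p[:,:,::-1])
    c=p[150:300,230:430] if n=='top' else p[170:310,240:420]
    cv2.imwrite(f'pics/{n}1c.png',cv2.resize(c[:,:,::-1],None,fx=4,fy=4,interpolation=cv2.INTER_CUBIC))
E
```

```text
t 2.10 TCP gate (-90.8 -104.8) z 99.7 head 76.1 tilt 0.07 F [-1.   0.2  0.4] open 0.227 j6 -107
dp [-0.9  2.3 29.7] turn [ 0.  -0.1 -0.9]
dp [-1.   2.3 65.2] turn [ 0.  -0.1 -0.9]
```

View pics/side1c.png

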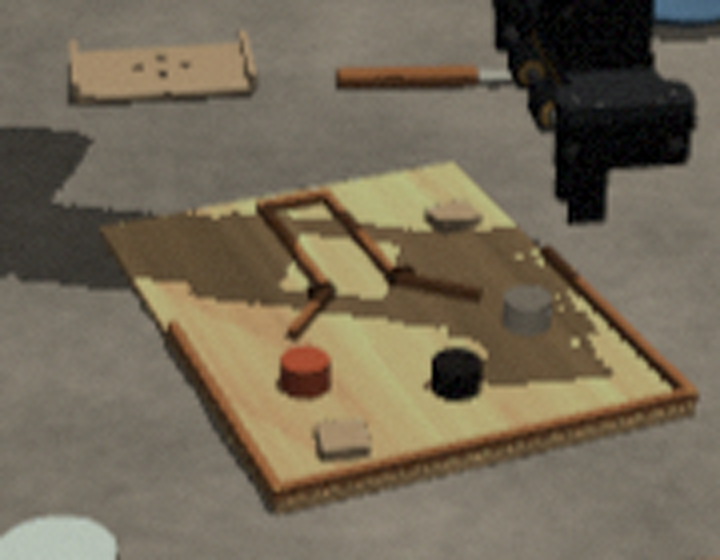

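View pics/top1.png

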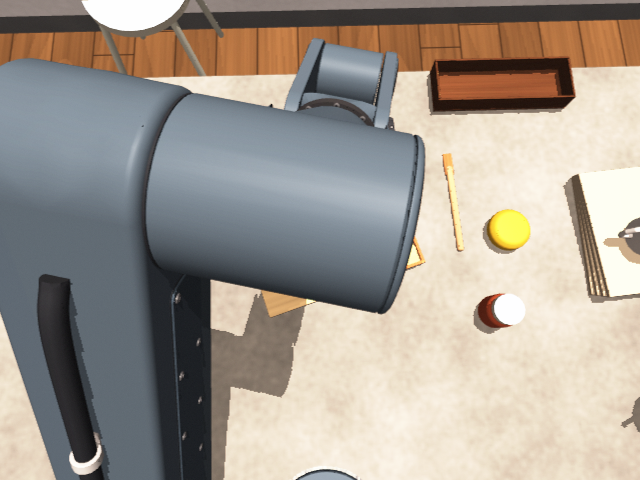

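The arm blocks the top view, so the side view is what I have for now. It shows the finger tip at crop (587,220), standing clear behind the white foot at (527,308). Next I descend.

Request:
jog_arm:
  rows:
    - {"dp":[-2,2,30],"turn":[0,0,-1],"grip":0.23}
    - {"dp":[-2,2,50],"turn":[0,0,-1],"grip":0.23}
    - {"dp":[-2,2,58],"turn":[0,0,-1],"grip":0.23}
    - {"dp":[-2,2,64],"turn":[0,0,-1],"grip":0.23}
    - {"dp":[-2,2,65],"turn":[0,0,-1],"grip":0.23}
    - {"dp":[-2,2,65],"turn":[0,0,-1],"grip":0.23}

```text
time_s: 2.8
position: [0.6902, -0.0452, 0.0361]
tcp_rot: [[-0.996, -0.084, 0.001], [-0.084, 0.996, -0.0], [-0.001, -0.0, -1.0]]
force: [0.4, 0.3, 0.1]
opening: 0.231
```

```bash
cat >> h.py <<'E'
def snap(k):
    p,d=vision.capture('side'); p=p[:,:,::-1].copy(); cv2.imwrite(f'pics/s{k}.png',p)
    b=np.load('b.npy')
    cv2.imwrite(f'pics/s{k}c.png',cv2.resize(p[195:305,255:420],None,fx=4.8,fy=4.8,interpolation=cv2.INTER_CUBIC))
    return p
E
python3 - <<'E'
from h import *
b=np.load('b.npy')
print(proj('side',[.6873,-.047,.0887]))
snap(2)
plan([(-82,-77,34.5,77),(-70,-25,34.5,77),(-65,-22,34.5,32),(-30,0,34.5,32)],D=21)
E
```

```text
[385.00328105 221.98357572]
t 2.85 TCP gate (-90.0 -108.2) z 36.3 head 77.1 tilt 0.10 F [-0.1 -0.7  0.5] open 0.227 j6 -108
dp [11.2  0.8  1.8] turn [-0.   0.1  0.1]
dp [64.6  0.9  1.7] turn [-0.   0.1  0.1]
dp [74.8 -9.7  1.7] turn [ 0.   0.1 45.1]
dp [104.1  19.4   1.7] turn [ 0.   0.1 45.1]
```

View pics/s2c.png

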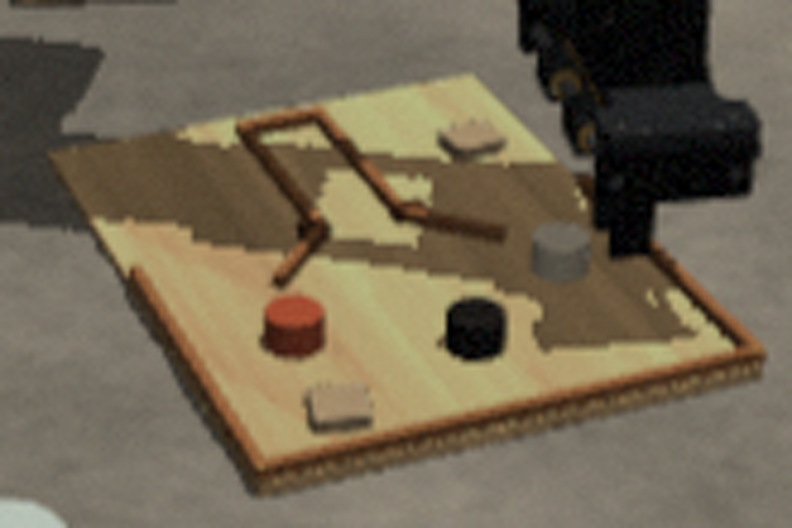

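The side view shows the fingers seated behind the white foot without touching it, with the foot at crop (560,250). Now I start pushing.

Request:
jog_arm:
  rows:
    - {"dp":[5,0,1.5],"turn":[0,0,0],"grip":0.23}
    - {"dp":[9,0,1.5],"turn":[0,0,0],"grip":0.23}
    - {"dp":[12,0,1.5],"turn":[0,0,0],"grip":0.23}
    - {"dp":[16,0,1.5],"turn":[0,0,0],"grip":0.23}
    - {"dp":[21,0,1.5],"turn":[0,0,0],"grip":0.23}
    - {"dp":[27,0,1.5],"turn":[0,0,0],"grip":0.23}
    - {"dp":[33,0,1.5],"turn":[0,0,0],"grip":0.23}
    - {"dp":[39,0,1.5],"turn":[0,0,0],"grip":0.23}
    - {"dp":[45,0,1.5],"turn":[0,0,0],"grip":0.23}
    - {"dp":[50,0,1.5],"turn":[0,0,0],"grip":0.23}

```text
time_s: 3.85
position: [0.6391, -0.0493, 0.0339]
tcp_rot: [[-0.996, -0.084, -0.0], [-0.084, 0.996, 0.0], [0.0, 0.0, -1.0]]
force: [0.1, 0.9, -0.2]
opening: 0.23
```

```bash
python3 - <<'E'
from h import *
b=np.load('b.npy')
snap(3)
plan([(-70,-25,34.5,77),(-65,-22,34.5,32),(-30,0,34.5,32)],D=21)
E
```

```text
t 3.90 TCP gate (-77.9 -57.3) z 33.7 head 77.1 tilt 0.11 F [-0.7  0.3  0.4] open 0.223 j6 -109
dp [12.2  0.5 -0.7] turn [ 0.  -0.1  0.1]
dp [ 22.4 -10.2  -0.7] turn [-0.  -0.1 45.1]
dp [51.7 19.  -0.7] turn [-0.  -0.1 45.1]
```

View pics/s3c.png

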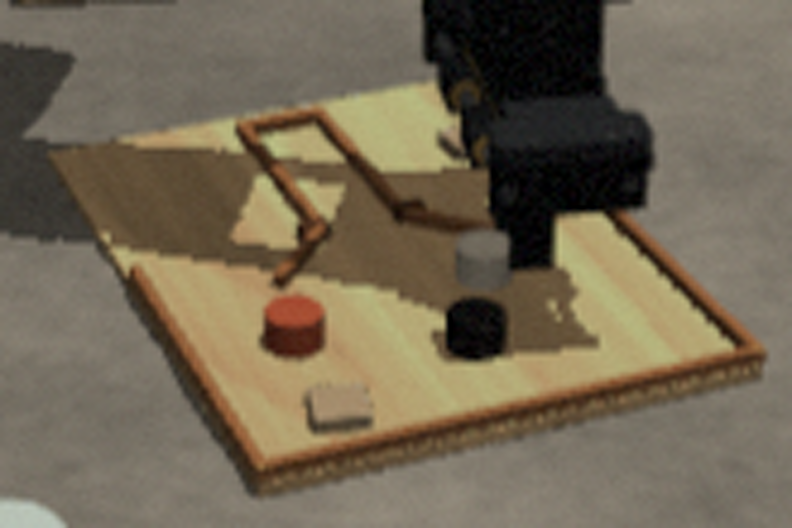

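```bash
cat >> h.py <<'E'
def sc(u,v):
    b=np.load('b.npy'); P=ray('side',u/4.8+255-.4,v/4.8+195-.4,.03); g=w2g(b,P)*1e3; print('foot gate',g.round(1)); return g
E
python3 - <<'E'
from h import *
g=sc(483,244); 
d=g-[-77.9,-57.3]; a=np.radians(77); print('ahead',d@[np.cos(a),np.sin(a)],'left',d@[-np.sin(a),np.cos(a)])
for h in (77,68.5,60,51.5,43,34.5,30):
  pass
plan([(-72,-36+0,34.5,77),(-70,-30,34.5,68.5),(-67,-25,34.5,60),(-63,-21,34.5,52),(-59,-18,34.5,44),(-55,-15,34.5,36),(-51,-12.5,34.5,32),(-46,-9.5,34.5,30),(-41,-6.5,34.5,26),(-36,-4,34.5,22)],D=21)
E
```

```text
foot gate [-74. -36.]
ahead 21.676164588011773 left 0.9506823783417087
t 3.90 TCP gate (-77.9 -57.3) z 33.7 head 77.1 tilt 0.11 F [-0.7  0.3  0.4] open 0.223 j6 -109
dp [ 1.   1.  -0.8] turn [ 0.  -0.1  0.1]
dp [ 7.6 -1.5 -0.7] turn [ 0.  -0.1  8.6]
dp [13.8 -2.8 -0.7] turn [ 0.  -0.1 17.1]
dp [19.7 -2.5 -0.7] turn [ 0.  -0.1 25.1]
dp [24.9 -1.8 -0.7] turn [-0.  -0.1 33.1]
dp [30.5 -0.9 -0.7] turn [-0.  -0.1 41.1]
dp [34.8  1.4 -0.7] turn [-0.  -0.1 45.1]
dp [39.4  5.  -0.7] turn [-0.  -0.1 47.1]
dp [44.5  8.3 -0.7] turn [-0.  -0.1 51.1]
dp [49.3 11.7 -0.7] turn [-0.  -0.1 55.1]
```

The foot sits 21.7 mm ahead of the TCP, where I expected 21, and is centred between the fingers. Next is the curved push.

Request:
jog_arm:
  rows:
    - {"dp":[4,0,-0.7],"turn":[0,0,3],"grip":0.23}
    - {"dp":[8,-1.5,-0.7],"turn":[0,0,9],"grip":0.23}
    - {"dp":[14,-3,-0.7],"turn":[0,0,17],"grip":0.23}
    - {"dp":[20,-2.5,-0.7],"turn":[0,0,25],"grip":0.23}
    - {"dp":[25,-2,-0.7],"turn":[0,0,33],"grip":0.23}
    - {"dp":[30.5,-1,-0.7],"turn":[0,0,41],"grip":0.23}
    - {"dp":[35,1.5,-0.7],"turn":[0,0,45],"grip":0.23}
    - {"dp":[39.5,5,-0.7],"turn":[0,0,47],"grip":0.23}
    - {"dp":[44.5,8.5,-0.7],"turn":[0,0,51],"grip":0.23}
    - {"dp":[49,11.5,-0.7],"turn":[0,0,55],"grip":0.23}

```text
time_s: 4.9
position: [0.5894, -0.0418, 0.0344]
tcp_rot: [[-0.639, 0.77, -0.001], [0.77, 0.639, 0.0], [0.0, -0.0, -1.0]]
force: [0.3, -0.4, 0.1]
opening: 0.231
```

```bash
python3 - <<'E'
from h import *
snap(4)
plan([(-31,-2.5,34.5,16),(-26,-1.2,34.5,10),(-20,0,34.5,4)]+[(-20+6*i,0,34.5,0) for i in range(1,8)],D=21)
E
```

```text
t 4.95 TCP gate (-55.1 -12.3) z 34.3 head 21.8 tilt 0.15 F [-1.6  0.2 -0.4] open 0.233 j6 -54
dp [ 5.1 -2.2 -0.2] turn [-0.1 -0.1  5.8]
dp [10.5 -3.8 -0.2] turn [-0.1 -0.1 11.8]
dp [17.1 -4.8 -0.1] turn [-0.1 -0.1 17.8]
dp [23.2 -3.9 -0.1] turn [-0.1 -0.1 21.8]
dp [28.8 -1.7 -0.1] turn [-0.1 -0.1 21.8]
dp [34.3  0.6 -0.1] turn [-0.1 -0.1 21.8]
dp [39.9  2.8 -0.1] turn [-0.1 -0.1 21.8]
dp [45.5  5.  -0.1] turn [-0.1 -0.1 21.8]
dp [51.   7.3 -0.1] turn [-0.1 -0.1 21.8]
dp [56.6  9.5 -0.1] turn [-0.1 -0.1 21.8]
```

View pics/s4c.png

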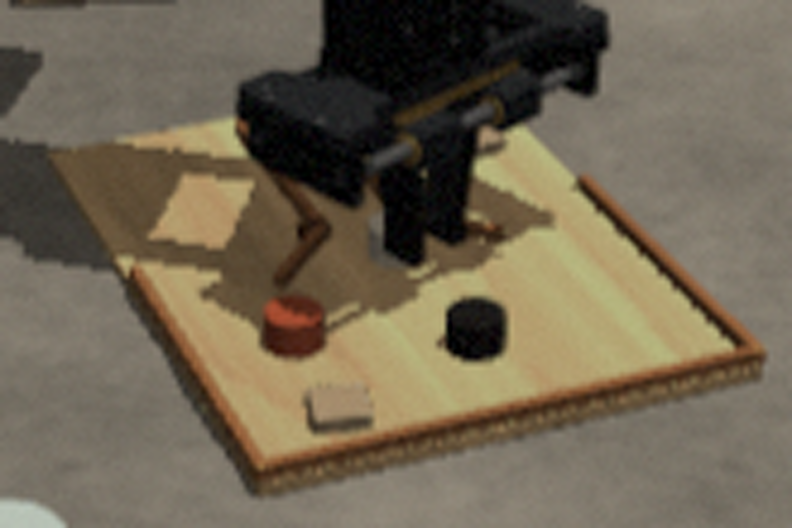

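The white foot is just visible at crop (375,240), nested ahead of the near finger. Next I straighten up and go through the gate.

Request:
jog_arm:
  rows:
    - {"dp":[5,-2,0],"turn":[0,0,6],"grip":0.23}
    - {"dp":[10.5,-4,0],"turn":[0,0,12],"grip":0.23}
    - {"dp":[17,-5,0],"turn":[0,0,18],"grip":0.23}
    - {"dp":[23,-4,0],"turn":[0,0,22],"grip":0.23}
    - {"dp":[29,-1.5,0],"turn":[0,0,22],"grip":0.23}
    - {"dp":[34.5,0.5,0],"turn":[0,0,22],"grip":0.23}
    - {"dp":[40,3,0],"turn":[0,0,22],"grip":0.23}
    - {"dp":[45.5,5,0],"turn":[0,0,22],"grip":0.23}
    - {"dp":[51,7.5,0],"turn":[0,0,22],"grip":0.23}
    - {"dp":[56.5,9.5,0],"turn":[0,0,22],"grip":0.23}

```text
time_s: 5.95
position: [0.561, 0.0081, 0.0346]
tcp_rot: [[-0.307, 0.952, 0.0], [0.952, 0.307, -0.0], [-0.0, 0.0, -1.0]]
force: [0.1, -0.8, -0.5]
opening: 0.232
```

```bash
python3 - <<'E'
from h import *
snap(5)
plan([(22,0,34.5,0),(87,0,34.5,0)],D=21)
E
```

```text
t 6.00 TCP gate (1.2 -0.8) z 34.5 head 0.1 tilt 0.07 F [-0.2  1.1 -0.3] open 0.228 j6 -28
dp [-0.2 -0.8  0. ] turn [-0.  -0.   0.1]
dp [64.8 -0.7  0.1] turn [-0.  -0.   0.1]
```

View pics/s5c.png

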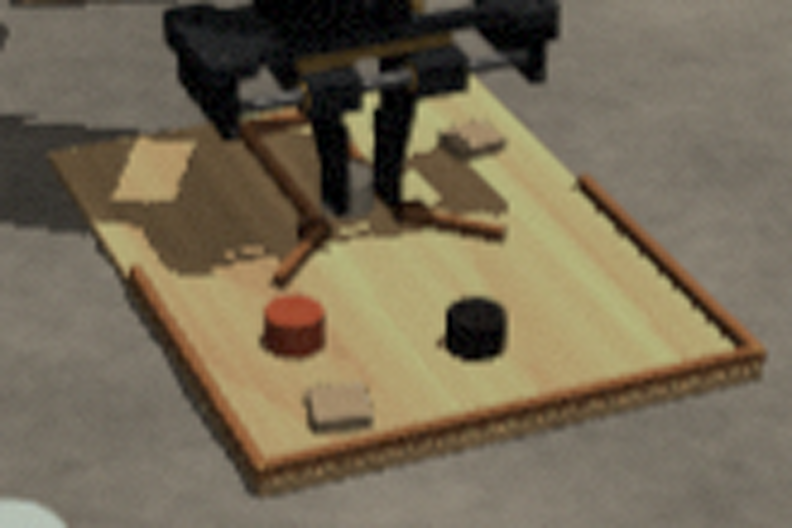

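The white foot shows between the fingers at crop (358,185), past the gateposts and centred. I push it deeper.

Request:
jog_arm:
  rows:
    - {"dp":[6,0,0],"turn":[0,0,0],"grip":0.23}
    - {"dp":[12,-0.5,0],"turn":[0,0,0],"grip":0.23}
    - {"dp":[19,-0.5,0],"turn":[0,0,0],"grip":0.23}
    - {"dp":[26,-0.5,0],"turn":[0,0,0],"grip":0.23}
    - {"dp":[33,-0.5,0],"turn":[0,0,0],"grip":0.23}
    - {"dp":[40,-0.5,0],"turn":[0,0,0],"grip":0.23}
    - {"dp":[47,-0.5,0],"turn":[0,0,0],"grip":0.23}
    - {"dp":[54,-0.5,0],"turn":[0,0,0],"grip":0.23}
    - {"dp":[60,-0.5,0],"turn":[0,0,0],"grip":0.23}
    - {"dp":[64,-0.5,0],"turn":[0,0,0],"grip":0.23}

```text
time_s: 7.0
position: [0.5407, 0.0689, 0.0345]
tcp_rot: [[-0.307, 0.952, -0.0], [0.952, 0.307, 0.0], [0.0, -0.0, -1.0]]
force: [-0.7, -0.4, -0.5]
opening: 0.232
```

Request:
jog_arm:
  rows:
    - {"dp":[0,0,0],"turn":[0,0,0],"grip":0.23}
    - {"dp":[-12,0,0],"turn":[0,0,0],"grip":0.23}
    - {"dp":[-30,0,-30],"turn":[0,0,0],"grip":0.23}
    - {"dp":[-60,0,-60],"turn":[0,0,8],"grip":0.23}
    - {"dp":[-100,0,-65],"turn":[0,0,16],"grip":0.23}
    - {"dp":[-140,0,-65],"turn":[0,0,24],"grip":0.23}

```text
time_s: 7.6
position: [0.5856, -0.0676, 0.1016]
tcp_rot: [[0.113, 0.994, 0.004], [0.994, -0.113, -0.002], [-0.001, 0.004, -1.0]]
force: [-0.2, 0.3, -0.9]
opening: 0.231
```

```bash
python3 - <<'E'
from h import *
snap(6)
plan([(-97,74,60,-62),(-97,74,34.5,-62)],D=30)
E
```

```text
t 7.65 TCP gate (-87.1 -3.0) z 101.3 head -24.7 tilt 0.66 F [ 3.6 -3.1  0.4] open 0.233 j6 -11
dp [-64.8 -84.4  40.8] turn [ 0.7  0.1 37.3]
dp [-64.7 -84.7  66.3] turn [ 0.7  0.1 37.3]
```

View pics/s6c.png

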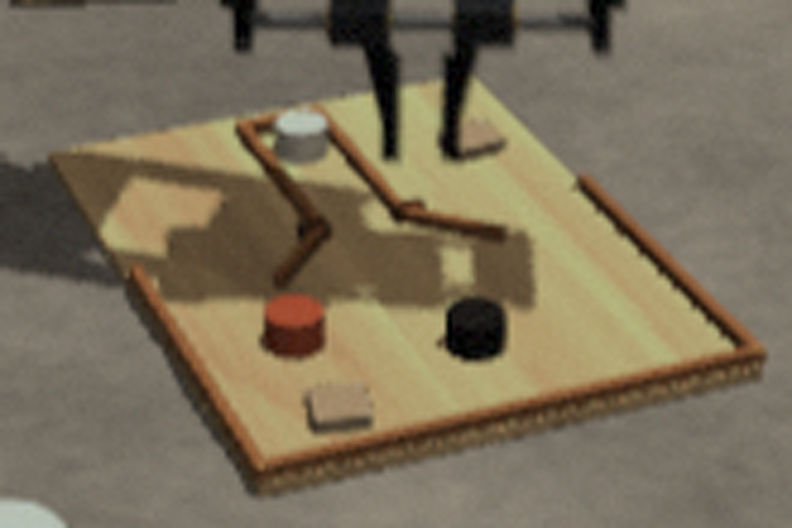

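The white foot stands in the lane near the end stop, with its top at crop (301,124). The terracotta foot at (294,310) and the dark one at (475,315) haven't moved. I go around behind the terracotta foot.

Request:
jog_arm:
  rows:
    - {"dp":[-40,-40,0],"turn":[0,0,8],"grip":0.23}
    - {"dp":[-65,-84,10],"turn":[0,0,16],"grip":0.23}
    - {"dp":[-65,-85,20],"turn":[0,0,24],"grip":0.23}
    - {"dp":[-65,-85,30],"turn":[0,0,32],"grip":0.23}
    - {"dp":[-65,-85,40],"turn":[0,0,37],"grip":0.23}
    - {"dp":[-65,-85,41],"turn":[0,0,37],"grip":0.23}

```text
time_s: 8.25
position: [0.4917, -0.1214, 0.0577]
tcp_rot: [[0.685, 0.729, -0.002], [0.729, -0.685, 0.001], [-0.001, -0.002, -1.0]]
force: [-0.9, -0.6, 1.0]
opening: 0.228
```

```bash
python3 - <<'E'
from h import *
sc(301,125);sc(294,309);sc(475,312)
snap(7)
plan([(-97,74,34.5,-62)],D=30)
E
```

```text
foot gate [82.2  2.7]
foot gate [-96.2  74.5]
foot gate [-131.7   -5.3]
t 8.30 TCP gate (-102.0 103.8) z 58.0 head -60.8 tilt 0.07 F [-0.8  0.1  0.5] open 0.232 j6 17
dp [-1.5  9.6 23.5] turn [-0.1  0.   1.2]
```

View pics/s7c.png

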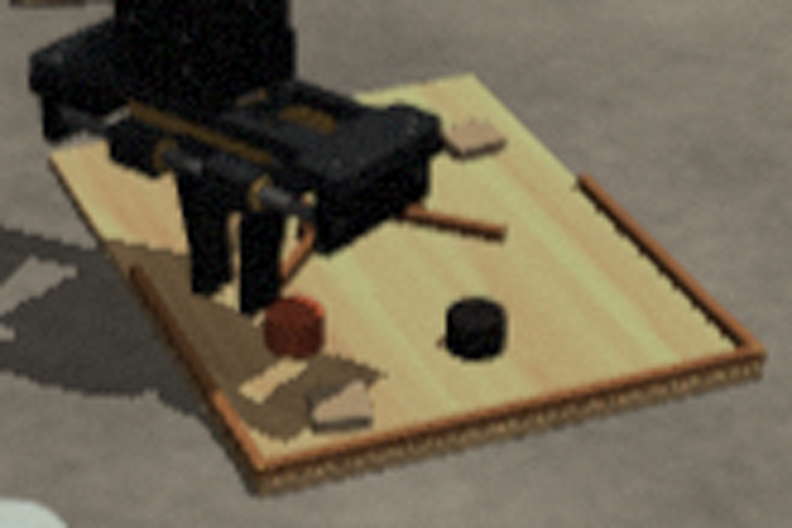

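The tool sits about 10 mm to one side, so I correct that while still high and then descend.

Request:
jog_arm:
  rows:
    - {"dp":[-2,9.5,0],"turn":[0,0,1],"grip":0.23}
    - {"dp":[-2,9.5,5],"turn":[0,0,1],"grip":0.23}
    - {"dp":[-2,9.5,15],"turn":[0,0,1],"grip":0.23}
    - {"dp":[-2,9.5,21],"turn":[0,0,1],"grip":0.23}
    - {"dp":[-2,9.5,23.5],"turn":[0,0,1],"grip":0.23}
    - {"dp":[-2,9.5,23.5],"turn":[0,0,1],"grip":0.23}

```text
time_s: 8.9
position: [0.4974, -0.128, 0.0344]
tcp_rot: [[0.696, 0.718, -0.001], [0.718, -0.696, 0.001], [-0.0, -0.002, -1.0]]
force: [-0.0, -0.7, 0.4]
opening: 0.229
```

```bash
python3 - <<'E'
from h import *
snap(8)
plan([(-97,74,34.5,-62),(-78,38,34.5,-62)],D=21)
E
```

```text
t 8.95 TCP gate (-110.3 100.5) z 34.7 head -61.9 tilt 0.05 F [-0.1 -0.6 -0.1] open 0.233 j6 17
dp [8.7 0.7 0.2] turn [-0.1  0.   0.1]
dp [49.4  1.   0.2] turn [-0.1  0.   0.1]
```

View pics/s8c.png

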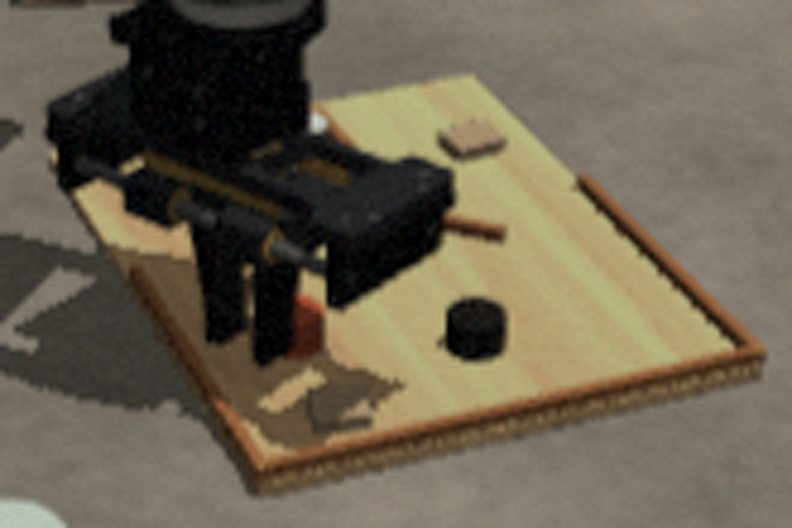

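The fingers are seated behind the terracotta foot, which shows at crop (308,325), and they clear the apron tab. I start the push.

Request:
jog_arm:
  rows:
    - {"dp":[4,0.5,0],"turn":[0,0,0],"grip":0.23}
    - {"dp":[8,0.5,0],"turn":[0,0,0],"grip":0.23}
    - {"dp":[12,0.5,0],"turn":[0,0,0],"grip":0.23}
    - {"dp":[17,0.5,0],"turn":[0,0,0],"grip":0.23}
    - {"dp":[22,0.5,0],"turn":[0,0,0],"grip":0.23}
    - {"dp":[28,1,0],"turn":[0,0,0],"grip":0.23}
    - {"dp":[34,1,0],"turn":[0,0,0],"grip":0.23}
    - {"dp":[40,1,0],"turn":[0,0,0],"grip":0.23}
    - {"dp":[45,1,0],"turn":[0,0,0],"grip":0.23}
    - {"dp":[49,1,0],"turn":[0,0,0],"grip":0.23}

```text
time_s: 9.95
position: [0.5331, -0.0936, 0.035]
tcp_rot: [[0.696, 0.718, 0.0], [0.718, -0.696, -0.0], [0.0, 0.0, -1.0]]
force: [-0.3, 0.4, 0.6]
opening: 0.233
```

```bash
python3 - <<'E'
from h import *
snap(9)
plan([(-76,33,34.5,-59),(-74,29,34.5,-52),(-71,25,34.5,-45),(-67,21,34.5,-38),(-63,18,34.5,-34),(-58,14.5,34.5,-31),(-53,11.5,34.5,-29),(-48,9,34.5,-27),(-43,6.5,34.5,-25),(-38,4.5,34.5,-21)],D=21)
E
```

```text
t 10.00 TCP gate (-88.1 55.7) z 35.1 head -61.9 tilt 0.04 F [ 0.3  0.1 -0.2] open 0.233 j6 22
dp [4.8 1.1 0.6] turn [ 0.  -0.  -2.9]
dp [9.5 3.8 0.6] turn [ 0.  -0.  -9.9]
dp [15.1  5.5  0.6] turn [  0.   -0.  -16.9]
dp [21.4  6.3  0.6] turn [  0.   -0.  -23.9]
dp [26.5  5.5  0.6] turn [  0.   -0.  -27.9]
dp [32.5  3.7  0.6] turn [  0.   -0.  -30.9]
dp [37.9  1.3  0.6] turn [  0.   -0.  -32.9]
dp [42.9 -1.3  0.6] turn [  0.   -0.  -34.9]
dp [47.9 -3.9  0.6] turn [  0.   -0.  -36.9]
dp [52.9 -6.3  0.6] turn [  0.   -0.  -40.9]
```

View pics/s9c.png

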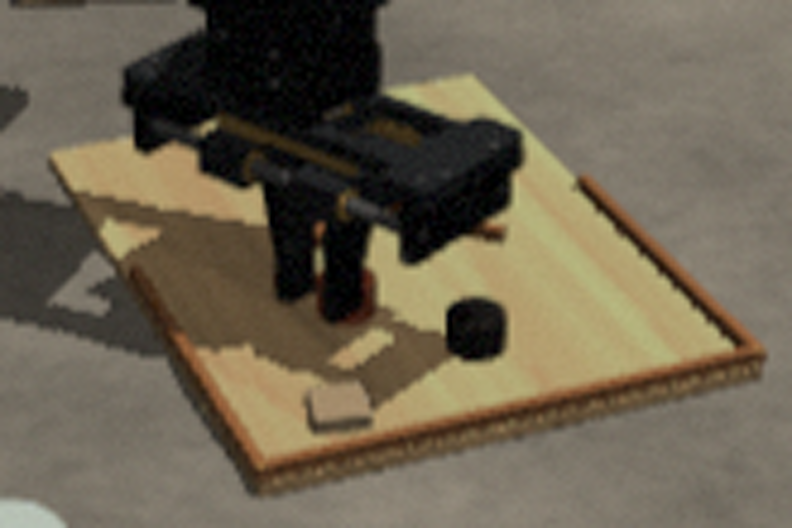

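The terracotta foot shows on both sides of the near finger, at crop x 318 to 375, so it is nested between the fingers. I continue the curve.

Request:
jog_arm:
  rows:
    - {"dp":[4.5,1,0.5],"turn":[0,0,-3],"grip":0.23}
    - {"dp":[9.5,4,0.5],"turn":[0,0,-10],"grip":0.23}
    - {"dp":[15,5.5,0.5],"turn":[0,0,-17],"grip":0.23}
    - {"dp":[21.5,6.5,0.5],"turn":[0,0,-24],"grip":0.23}
    - {"dp":[26.5,5.5,0.5],"turn":[0,0,-28],"grip":0.23}
    - {"dp":[32.5,3.5,0.5],"turn":[0,0,-31],"grip":0.23}
    - {"dp":[38,1.5,0.5],"turn":[0,0,-33],"grip":0.23}
    - {"dp":[43,-1.5,0.5],"turn":[0,0,-35],"grip":0.23}
    - {"dp":[48,-4,0.5],"turn":[0,0,-37],"grip":0.23}
    - {"dp":[53,-6.5,0.5],"turn":[0,0,-41],"grip":0.23}

```text
time_s: 11.0
position: [0.5651, -0.051, 0.0345]
tcp_rot: [[0.052, 0.999, -0.0], [0.999, -0.052, 0.0], [0.0, -0.0, -1.0]]
force: [-0.0, -1.0, 0.9]
opening: 0.231
```

```bash
python3 - <<'E'
from h import *
snap(10)
plan([(-33,2.5,34.5,-15),(-28,1.2,34.5,-9),(-22,0,34.5,-3)]+[(-22+6*i,0,34.5,0) for i in range(1,8)],D=21)
E
```

```text
t 11.05 TCP gate (-56.7 12.4) z 34.6 head -20.6 tilt 0.02 F [0.3 1.1 0.1] open 0.231 j6 -14
dp [4.8 3.  0.1] turn [ 0.  -0.  -5.6]
dp [10.2  4.7  0.1] turn [  0.   -0.  -11.6]
dp [16.8  5.8  0.1] turn [  0.   -0.  -17.6]
dp [22.8  4.7  0.1] turn [  0.   -0.  -20.6]
dp [28.4  2.6  0.1] turn [  0.   -0.  -20.6]
dp [34.   0.5  0.1] turn [  0.   -0.  -20.6]
dp [39.6 -1.6  0.1] turn [  0.   -0.  -20.6]
dp [45.3 -3.7  0.1] turn [  0.   -0.  -20.6]
dp [50.9 -5.8  0.1] turn [  0.   -0.  -20.6]
dp [56.5 -7.9  0.1] turn [  0.   -0.  -20.6]
```

View pics/s10c.png

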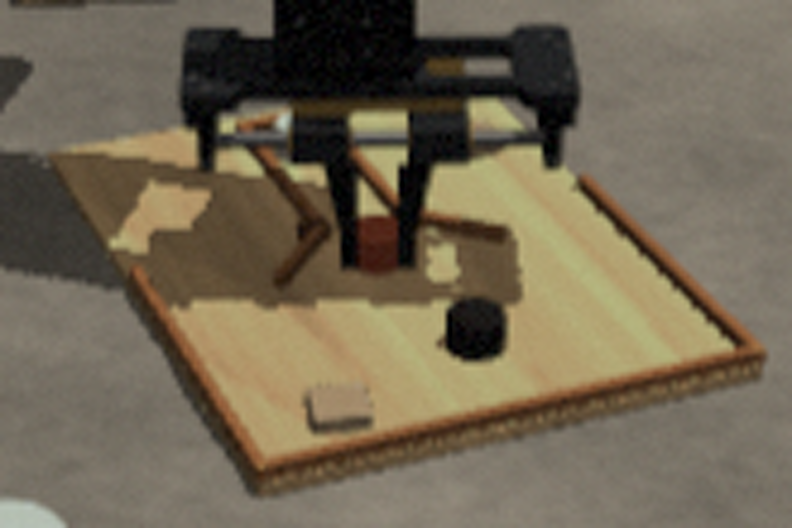

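The terracotta foot sits centred between the fingers at crop (378,242), in front of the gate. I straighten up and push through.

Request:
jog_arm:
  rows:
    - {"dp":[5,3,0],"turn":[0,0,-5.5],"grip":0.23}
    - {"dp":[10,4.5,0],"turn":[0,0,-11.5],"grip":0.23}
    - {"dp":[17,6,0],"turn":[0,0,-17.5],"grip":0.23}
    - {"dp":[23,5,0],"turn":[0,0,-20.5],"grip":0.23}
    - {"dp":[28.5,2.5,0],"turn":[0,0,-20.5],"grip":0.23}
    - {"dp":[34,0.5,0],"turn":[0,0,-20.5],"grip":0.23}
    - {"dp":[39.5,-1.5,0],"turn":[0,0,-20.5],"grip":0.23}
    - {"dp":[45.5,-3.5,0],"turn":[0,0,-20.5],"grip":0.23}
    - {"dp":[51,-6,0],"turn":[0,0,-20.5],"grip":0.23}
    - {"dp":[56.5,-8,0],"turn":[0,0,-20.5],"grip":0.23}

```text
time_s: 12.05
position: [0.5599, 0.0059, 0.0345]
tcp_rot: [[-0.298, 0.955, -0.0], [0.955, 0.298, 0.0], [0.0, -0.0, -1.0]]
force: [-0.2, -0.1, 0.7]
opening: 0.227
```

```bash
python3 - <<'E'
from h import *
snap(11)
plan([(20,0,34.5,0),(54,0,34.5,0)],D=21)
E
```

```text
t 12.10 TCP gate (-0.6 0.7) z 34.5 head -0.4 tilt 0.07 F [-0.7 -0.4  0.3] open 0.234 j6 -28
dp [-0.4  0.7 -0. ] turn [-0.1 -0.1 -0.4]
dp [33.6  0.5  0. ] turn [-0.1 -0.1 -0.4]
```

View pics/s11c.png

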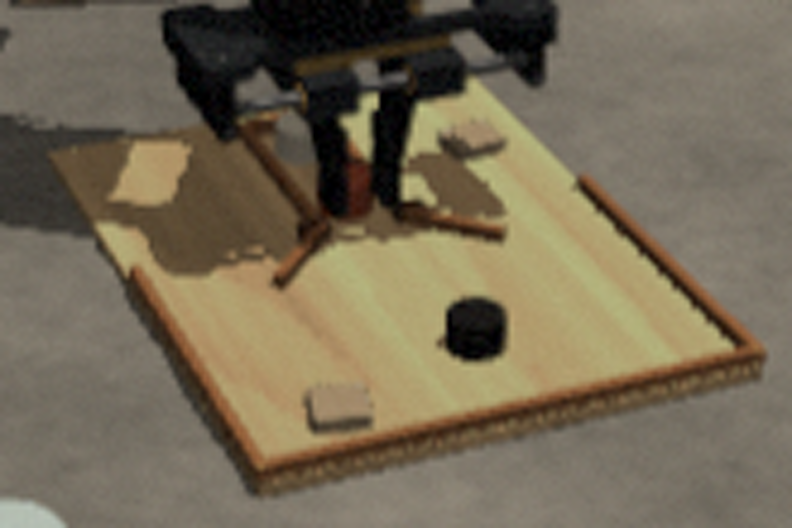

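The terracotta foot is in the gate between the fingers at crop (357,190). I push it 35 mm further, then retreat.

Request:
jog_arm:
  rows:
    - {"dp":[6,0.5,0],"turn":[0,0,0],"grip":0.23}
    - {"dp":[12,0.5,0],"turn":[0,0,0],"grip":0.23}
    - {"dp":[18,0.5,0],"turn":[0,0,0],"grip":0.23}
    - {"dp":[23,0.5,0],"turn":[0,0,0],"grip":0.23}
    - {"dp":[27,0.5,0],"turn":[0,0,0],"grip":0.23}
    - {"dp":[31,0.5,0],"turn":[0,0,0],"grip":0.23}
    - {"dp":[35,0.5,0],"turn":[0,0,0],"grip":0.23}
    - {"dp":[35,0.5,0],"turn":[0,0,0],"grip":0.23}

```text
time_s: 12.9
position: [0.5499, 0.0395, 0.0345]
tcp_rot: [[-0.299, 0.954, -0.0], [0.954, 0.299, 0.0], [0.0, -0.0, -1.0]]
force: [0.5, -0.0, 0.3]
opening: 0.231
```

Request:
jog_arm:
  rows:
    - {"dp":[-12,0,0],"turn":[0,0,0],"grip":0.23}
    - {"dp":[-30,0,-30],"turn":[0,0,0],"grip":0.23}
    - {"dp":[-70,0,-60],"turn":[0,0,0],"grip":0.23}
    - {"dp":[-115,0,-60],"turn":[0,0,0],"grip":0.23}
    - {"dp":[-160,0,-60],"turn":[0,0,0],"grip":0.23}
    - {"dp":[-200,0,-60],"turn":[0,0,0],"grip":0.23}
    - {"dp":[-200,0,-60],"turn":[0,0,0],"grip":0.23}
    - {"dp":[-200,0,-60],"turn":[0,0,0],"grip":0.23}

```text
time_s: 13.7
position: [0.6096, -0.1538, 0.0943]
tcp_rot: [[-0.295, 0.955, -0.0], [0.955, 0.295, 0.0], [0.0, -0.0, -1.0]]
force: [-0.5, 0.9, -0.8]
opening: 0.233
```

```bash
python3 - <<'E'
from h import *
snap(12)
plan([(-132,-6,60,3),(-132,-6,34.5,3)],D=31)
E
```

```text
t 13.75 TCP gate (-167.3 1.9) z 94.2 head -0.5 tilt 0.09 F [-1.   0.6 -0.6] open 0.227 j6 -42
dp [ 4.3  9.5 34.2] turn [-0.1 -0.1 -3.5]
dp [ 4.3  9.5 59.7] turn [-0.1 -0.1 -3.5]
```

View pics/s12c.png

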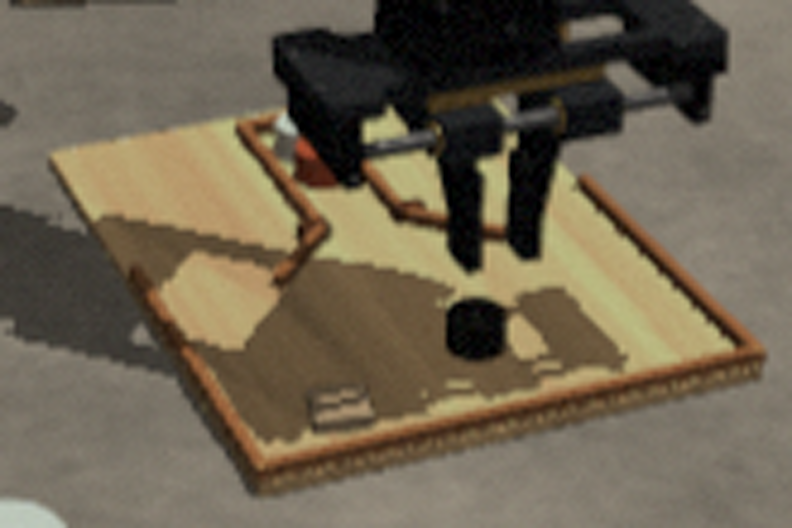

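The white foot (285,135) and the terracotta foot (318,165) are in the lane, and the dark one is still at (475,315). I descend behind the dark foot.

Request:
jog_arm:
  rows:
    - {"dp":[3,9.5,10],"turn":[0,0,-3.5],"grip":0.23}
    - {"dp":[3,9.5,30],"turn":[0,0,-3.5],"grip":0.23}
    - {"dp":[3,9.5,45],"turn":[0,0,-3.5],"grip":0.23}
    - {"dp":[3,9.5,55],"turn":[0,0,-3.5],"grip":0.23}
    - {"dp":[3,9.5,59],"turn":[0,0,-3.5],"grip":0.23}
    - {"dp":[3,9.5,59.5],"turn":[0,0,-3.5],"grip":0.23}

```text
time_s: 14.35
position: [0.6176, -0.1458, 0.0344]
tcp_rot: [[-0.356, 0.934, -0.001], [0.934, 0.356, 0.001], [0.001, -0.001, -1.0]]
force: [-0.7, -0.4, 0.1]
opening: 0.231
```

```bash
python3 - <<'E'
from h import *
snap(13)
plan([(-132,-6,34.5,3),(-32,0,34.5,3)],D=21)
E
```

```text
t 14.40 TCP gate (-164.1 -8.6) z 35.0 head 3.1 tilt 0.02 F [ 0.1  0.2 -0.1] open 0.230 j6 -44
dp [11.1 -0.9  0.5] turn [-0.  -0.   0.1]
dp [111.3  -1.4   0.5] turn [-0.  -0.   0.1]
```

View pics/s13c.png

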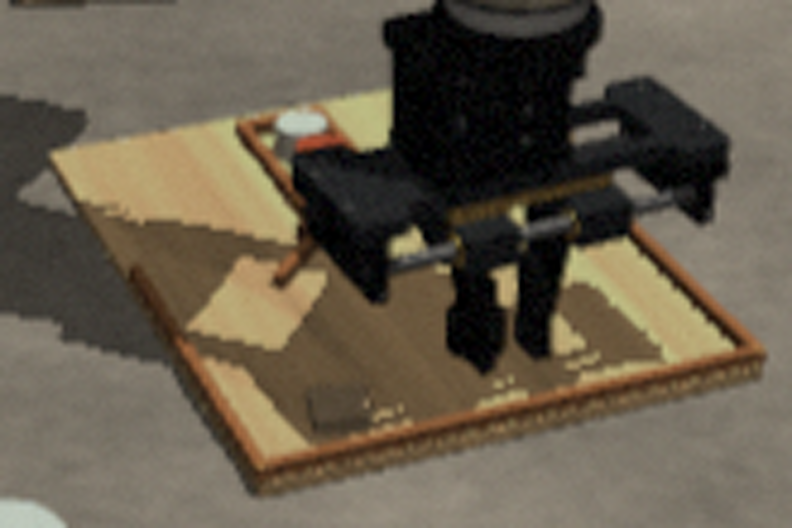

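The dark foot is mostly hidden behind the near finger, but the gap at crop (508,345) lines up with it along the push direction. I push.

Request:
jog_arm:
  rows:
    - {"dp":[5,-0.5,0.5],"turn":[0,0,0],"grip":0.23}
    - {"dp":[9,-1,0.5],"turn":[0,0,0],"grip":0.23}
    - {"dp":[13,-1,0.5],"turn":[0,0,0],"grip":0.23}
    - {"dp":[17,-1,0.5],"turn":[0,0,0],"grip":0.23}
    - {"dp":[22,-1,0.5],"turn":[0,0,0],"grip":0.23}
    - {"dp":[28,-1,0.5],"turn":[0,0,0],"grip":0.23}
    - {"dp":[34,-1,0.5],"turn":[0,0,0],"grip":0.23}
    - {"dp":[40,-1,0.5],"turn":[0,0,0],"grip":0.23}
    - {"dp":[46,-1,0.5],"turn":[0,0,0],"grip":0.23}
    - {"dp":[52,-1,0.5],"turn":[0,0,0],"grip":0.23}

```text
time_s: 15.4
position: [0.5984, -0.0975, 0.0346]
tcp_rot: [[-0.356, 0.934, 0.0], [0.934, 0.356, -0.0], [-0.0, 0.0, -1.0]]
force: [-0.2, -1.1, -0.2]
opening: 0.23
```

```bash
python3 - <<'E'
from h import *
snap(14)
plan([(-32,0,34.5,3),(-26,0,34.5,0)],D=21)
E
```

```text
t 15.45 TCP gate (-110.6 -4.4) z 34.5 head 3.1 tilt 0.09 F [0.4 0.7 1.2] open 0.229 j6 -41
dp [57.7 -0.2  0. ] turn [-0.  -0.1  0.1]
dp [63.7 -0.9  0.1] turn [-0.  -0.1  3.1]
```

View pics/s14c.png

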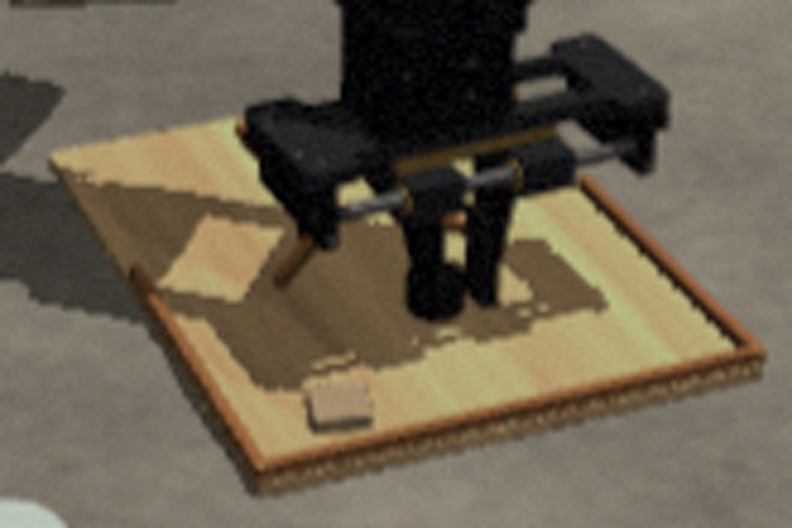

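```bash
python3 - <<'E'
from h import *
b=np.load('b.npy')
def pc(gx,gy,z):
    u=proj('side',b2w(b,gx/1e3+.03,gy/1e3,z/1e3)); return ((u-[255,195]+.4)*4.8).round(0)
print(pc(-89.6,-3.3,30),pc(-89.6,-3.3,10), pc(-120,-17,23.5),pc(-120,10,23.5))
im=cv2.imread('pics/s14.png')[235:270,330:365]; im=np.clip(im.astype(float)*3,0,255).astype(np.uint8)
cv2.imwrite('pics/z14.png',cv2.resize(im,None,fx=16,fy=16,interpolation=cv2.INTER_CUBIC))
E
```

```text
[436. 271.] [436. 306.] [487. 307.] [436. 318.]
```

View pics/z14.png

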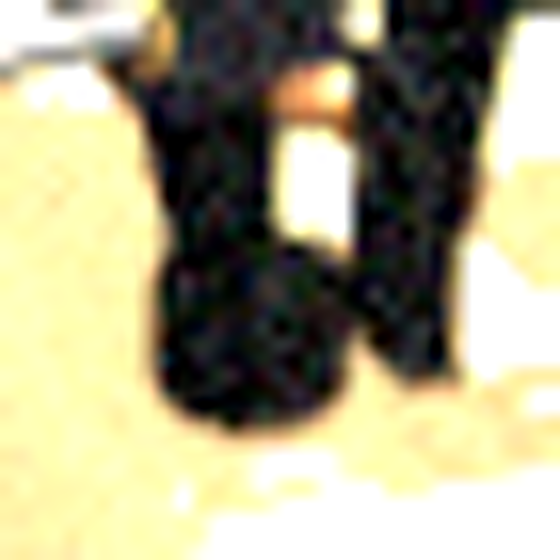

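The dark foot is at crop x 436, exactly where I expected it. I continue.

Request:
jog_arm:
  rows:
    - {"dp":[6,0,0],"turn":[0,0,0],"grip":0.23}
    - {"dp":[12,0,0],"turn":[0,0,0],"grip":0.23}
    - {"dp":[18,0,0],"turn":[0,0,0],"grip":0.23}
    - {"dp":[24,0,0],"turn":[0,0,0],"grip":0.23}
    - {"dp":[30,0,0],"turn":[0,0,0],"grip":0.23}
    - {"dp":[36,0,0],"turn":[0,0,0],"grip":0.23}
    - {"dp":[42,0,0],"turn":[0,0,0],"grip":0.23}
    - {"dp":[48,0,0],"turn":[0,0,0],"grip":0.23}
    - {"dp":[54,0,0],"turn":[0,0,0],"grip":0.23}
    - {"dp":[60,-0.5,0],"turn":[0,0,2],"grip":0.23}

```text
time_s: 16.45
position: [0.5766, -0.0416, 0.0346]
tcp_rot: [[-0.322, 0.947, 0.0], [0.947, 0.322, 0.0], [-0.0, 0.0, -1.0]]
force: [-0.2, 0.9, -0.2]
opening: 0.233
```

```bash
python3 - <<'E'
from h import *
snap(15)
plan([(-26,0,34.5,0),(22,0,34.5,0)],D=21)
E
```

```text
t 16.50 TCP gate (-50.8 -0.5) z 34.4 head 1.0 tilt 0.09 F [0.3 0.  0.2] open 0.228 j6 -34
dp [ 3.8 -0.4 -0.1] turn [-0.1 -0.1  1. ]
dp [51.8  0.4 -0. ] turn [-0.1 -0.1  1. ]
```

View pics/s15c.png

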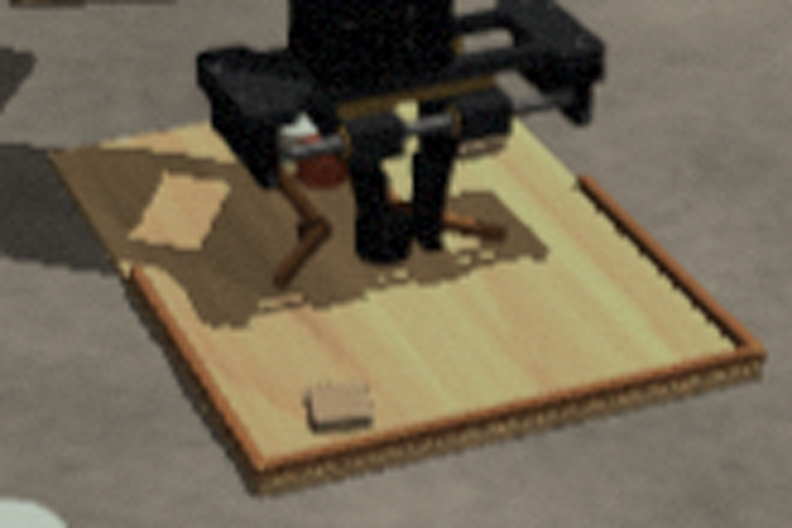

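The dark foot is nested at crop (383,235) in front of the gate, and nothing else has been disturbed. I push it through to about x 23 to 24.

Request:
jog_arm:
  rows:
    - {"dp":[6,0,0],"turn":[0,0,1],"grip":0.23}
    - {"dp":[12,0,0],"turn":[0,0,1],"grip":0.23}
    - {"dp":[18,0,0],"turn":[0,0,1],"grip":0.23}
    - {"dp":[24,0,0],"turn":[0,0,1],"grip":0.23}
    - {"dp":[30,0,0],"turn":[0,0,1],"grip":0.23}
    - {"dp":[36,0,0],"turn":[0,0,1],"grip":0.23}
    - {"dp":[42,0,0],"turn":[0,0,1],"grip":0.23}
    - {"dp":[47,0.5,0],"turn":[0,0,1],"grip":0.23}
    - {"dp":[51,0.5,0],"turn":[0,0,1],"grip":0.23}
    - {"dp":[54,0.5,0],"turn":[0,0,1],"grip":0.23}

```text
time_s: 17.5
position: [0.5597, 0.0096, 0.0346]
tcp_rot: [[-0.307, 0.952, 0.0], [0.952, 0.307, -0.0], [-0.0, 0.0, -1.0]]
force: [0.4, -0.1, -0.2]
opening: 0.228
```

Request:
jog_arm:
  rows:
    - {"dp":[0,0,0],"turn":[0,0,0],"grip":0.23}
    - {"dp":[-12,0,0],"turn":[0,0,0],"grip":0.23}
    - {"dp":[-30,0,-30],"turn":[0,0,0],"grip":0.23}
    - {"dp":[-70,0,-60],"turn":[0,0,0],"grip":0.23}
    - {"dp":[-110,0,-90],"turn":[0,0,0],"grip":0.23}
    - {"dp":[-155,0,-110],"turn":[0,0,0],"grip":0.23}
    - {"dp":[-200,0,-120],"turn":[0,0,0],"grip":0.23}
    - {"dp":[-245,0,-120],"turn":[0,0,0],"grip":0.23}
    - {"dp":[-290,0,-120],"turn":[0,0,0],"grip":0.23}
    - {"dp":[-300,0,-120],"turn":[0,0,0],"grip":0.23}

```text
time_s: 18.5
position: [0.6529, -0.2838, 0.155]
tcp_rot: [[-0.302, 0.953, 0.004], [0.953, 0.302, -0.004], [-0.005, 0.002, -1.0]]
force: [-0.7, -0.2, -0.0]
opening: 0.232
```

```bash
python3 - <<'E'
from h import *
status(); snap(16)
p,d=vision.capture('top'); p=p[:,:,::-1]; cv2.imwrite('pics/top16.png',p)
cv2.imwrite('pics/top16c.png',cv2.resize(p[145:320,225:425],None,fx=4,fy=4,interpolation=cv2.INTER_CUBIC)[:600])
E
```

```text
t 18.50 TCP gate (-305.9 0.2) z 155.0 head -0.2 tilt 0.34 F [-0.7 -0.2 -0. ] open 0.232 j6 -50
```

View pics/s16c.png

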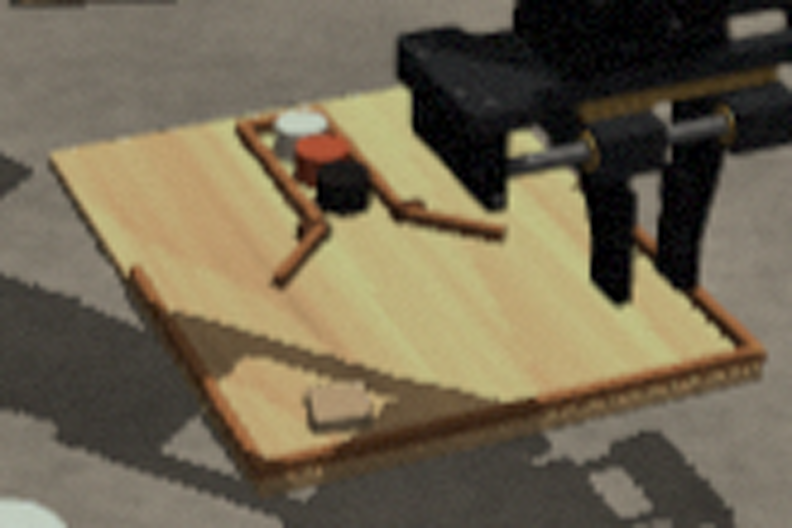

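View pics/top16c.png

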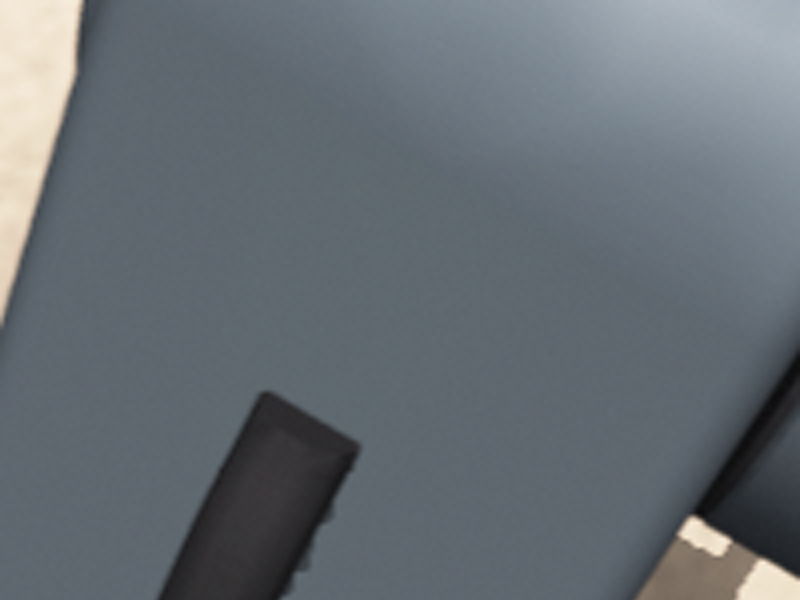

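```bash
python3 - <<'E'
from h import *
sc(301,124);sc(322,147);sc(342,172)
im=cv2.imread('pics/s16.png')[210:245,300:345]; im=np.clip(im.astype(float)*1.8,0,255).astype(np.uint8)
cv2.imwrite('pics/z16.png',cv2.resize(im,None,fx=16,fy=16,interpolation=cv2.INTER_CUBIC))
E
```

```text
foot gate [83.4  2.3]
foot gate [53.9  1.4]
foot gate [23.5  1.8]
```

View pics/z16.png

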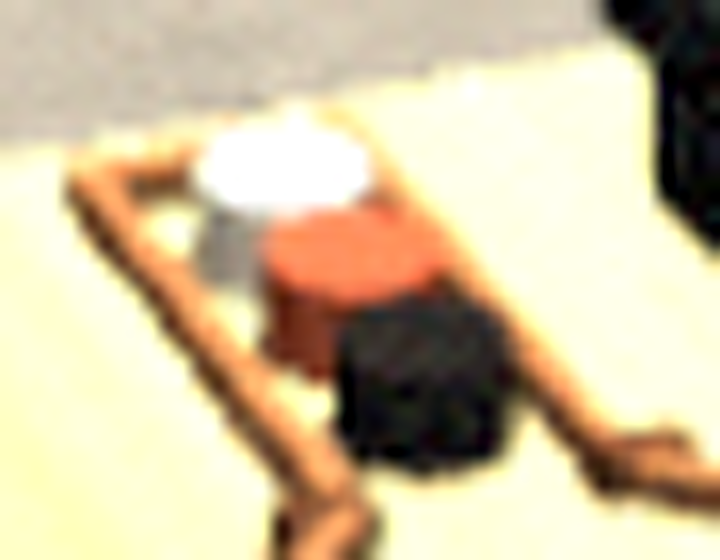

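Request:
jog_arm:
  rows:
    - {"dp":[-50,20,-40],"turn":[0,0,0],"grip":0.23}
    - {"dp":[-100,50,-60],"turn":[0,0,0],"grip":0.23}
    - {"dp":[-140,90,-80],"turn":[0,0,0],"grip":0.23}
    - {"dp":[-180,120,-80],"turn":[0,0,0],"grip":0.23}
    - {"dp":[-230,100,-80],"turn":[0,0,0],"grip":0.23}
    - {"dp":[-280,80,-80],"turn":[0,0,0],"grip":0.23}
    - {"dp":[-330,50,-80],"turn":[0,0,0],"grip":0.23}
    - {"dp":[-370,20,-80],"turn":[0,0,0],"grip":0.23}
    - {"dp":[-370,20,-80],"turn":[0,0,0],"grip":0.23}
    - {"dp":[-370,20,-80],"turn":[0,0,0],"grip":0.23}

```text
time_s: 19.6
position: [0.7432, -0.5938, 0.2202]
tcp_rot: [[-0.303, 0.953, 0.026], [0.953, 0.303, -0.021], [-0.028, 0.018, -0.999]]
force: [0.1, 0.4, 0.2]
opening: 0.226
```

```bash
python3 - <<'E'
from h import *
status(); snap(17)
p,d=vision.capture('top'); p=p[:,:,::-1]; cv2.imwrite('pics/top17.png',p)
cv2.imwrite('pics/top17c.png',cv2.resize(p[145:295,225:425],None,fx=4,fy=4,interpolation=cv2.INTER_CUBIC)[:600])
E
```

```text
t 19.60 TCP gate (-628.7 8.7) z 220.2 head -0.1 tilt 1.91 F [0.1 0.4 0.2] open 0.226 j6 -63
```

View pics/top17c.png

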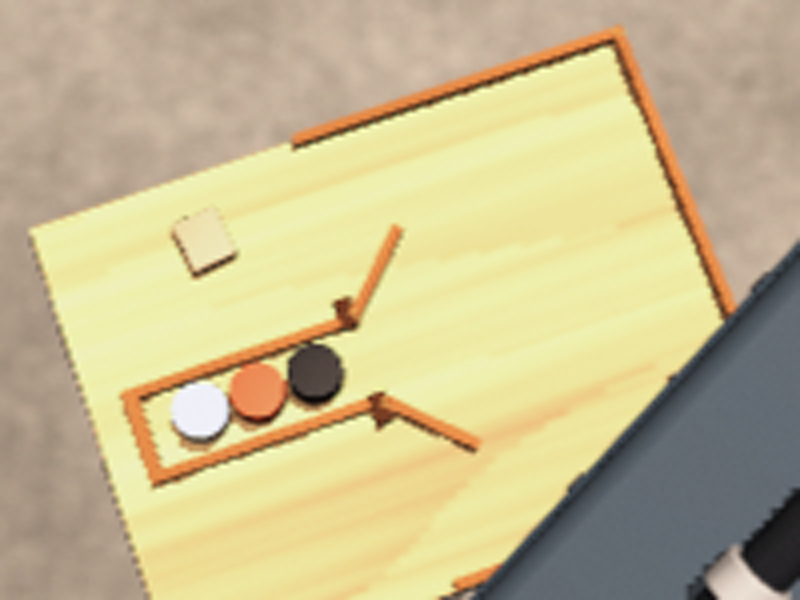

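The top view shows white, terracotta and dark in a row in the lane at (200,411), (258,390) and (315,373). Both gateposts stand clear behind the dark foot, and the deck tab hasn't moved. I hand in.

```bash
python3 - <<'E'
from h import *
b=np.load('b.npy')
for n,(u,v) in dict(w=(201,410),t=(258,389),d=(315,372)).items(): print(n,(w2g(b,ray('top',u/4+225-.5,v/4+145-.5,.03))*1e3).round(1))
bot.hand_in()
E
```

```text
w [84.4 -0.4]
t [53.3 -1.1]
d [22.7  0.2]
the job is handed in; nothing more can be done
```

I pushed the white, terracotta and dark feet in that order through the gate into the lane, and handed the job in at about 19.6 s. I used two slightly open fingertips about 23.5 mm above the table, with each foot nested between them and never gripped.

Last checks before handing in, in gate x/y (mm):

| Foot | Top camera | Side camera | Required x |
|---|---|---|---|
| White | 84.4 / -0.4 | 83.4 / 2.3 | 62 to 100 |
| Terracotta | 53.3 / -1.1 | 53.9 / 1.4 | 36 to 77 |
| Dark | 22.7 / 0.2 | 23.5 / 1.8 | 13 to 50 |

- **Position:** All three are past the gate, upright, in the right order, and well inside the 10 mm limit from the lane's centre line. The two cameras disagree by up to 2.7 mm across the lane, roughly the 2 mm calibration error.
- **Contact forces:** The force readings I took between moves stayed at a few newtons or less. I have no direct reading of the force between fingers and feet.
- **Tabs and bystanders:** The deck tab looked unmoved in the last top view. The arm hid the apron tab there, but it looked unmoved in the side view. I did not measure the other bystanders again, and the tool never went near them at low height.

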